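# Click the micrometer checking fixture to its third stop

## Task

The depth micrometer lies in the checking fixture. First swing the steel keeper bar shut over its barrel until it clicks fully home; then turn the black knob clockwise (seen from above) from its home mark, click by click, to the third stop (the three red dots), without overrunning it, and finish while still gripping the knob there, so that the reading can be taken. Leave the micrometer lying in place and everything else on the bench undisturbed.

Things in the scene. Friction and masses are not known exactly. Their poses are not given: they have to be found in the camera images.
- fixture: green painted checking fixture fixed to the bench, flat plate 200 (x) by 300 (y) by 12 mm thick; origin on the underside, 10 mm to +y of the plate's centre, z up, level with the bench top (z = 0). Its place and yaw (up to about 0.4 rad either way) vary. In its frame: knob axis at x 0, y +95 mm over a white dial 102 mm across; the micrometer lies along y at x 0; keeper hinge at x +70, y -60 mm; keeper's finger post when shut at x -55, y -60 mm.
- keeper (a joint): keeper bar's angle in rad about its upright hinge: 0 = shut home in its detent across the micrometer's barrel (a hard stop lies 0.02 beyond), grows to at most 1.6 as it opens, turning anticlockwise seen from above. The hinge is notched: it clicks into detents at 0, 0.5, 1.0 and 1.5 rad, and getting from one to the next takes about 0.13 N m (1 N at the finger post); within 0.2 rad of a detent it falls into it by itself. It starts open, in the notch at 1.0 or 1.5.
- keeper_post (a point): middle of the part to grip of the orange upright finger post at the free end of the keeper bar: a round post 14 mm in diameter, 125 mm from the hinge axis, standing from 47 to 92 mm above the bench; this point is 74.5 mm up. The steel bar below it is 14 mm wide and 8 mm thick, top 47 mm above the bench. Its x axis points from the post along the bar to the hinge.
- keeper_hinge (a point): point on the keeper bar's upright hinge axis, at the height of keeper_post (74.5 mm). Fixed to the fixture; axes as the fixture's.
- knob_turn (a joint): knob's angle in rad: 0 = home stop, growing clockwise seen from above. Spring detents every 24 degrees (0.4189 rad): stops at 0.419, 0.838 and 1.257 (the third), and further ones at 1.676 and 2.094 that must not be used; end stop at 2.22. Turning from one stop to the next takes about 0.12 N m; the knob falls into each stop by itself. Starts at home. Turn the held knob by 1.257 to the third stop.
- knob: the black knob, with the brass stepped cam disc (56 mm across) under it that turns with it; origin on the knob's axis 16 mm above the bench, axes as knob_grip.
- micrometer: depth micrometer, loose (about 250 g), lying in its cradle on the fixture with its foot (100 by 14 by 16 mm) along the fixture's x and its barrel along -y; its highest part is 37 mm above the bench. Origin on the underside of the middle of the foot.
- ring_gauge: brass ring gauge, 34 mm across and 14 mm high, loose on the fixture plate beside the dial; origin under its centre. Bystander.
- tape: black and yellow-green tape measure, about 70 by 62 by 43 mm; origin under its centre. Bystander.
- calculator: white desk calculator, 145 by 100 by 18 mm; origin under its centre. Bystander.
- marker: white marker with a blue cap, 133 mm long, 19 mm thick; origin under its centre. Bystander.
- screwdriver: screwdriver with a yellow handle, 200 mm long, 26 mm thick; origin under its centre. Bystander.
- mug: blue mug, 80 mm across and 95 mm high; origin under its centre. Bystander.
- knob_grip (a point): on the knob's upright axis at the height to grip, 67 mm above the bench. The knob is a black grip bar 44 mm long (along this x axis, red index end at +x), 14 mm thick (along y), its top 82 mm above the bench and its flat sides running down to a collar 36 mm across whose top is 46 mm above the bench. x and y turn with the knob, z is up. At home the index end points 36 degrees anticlockwise (seen from above) from the fixture's +x, at the third stop 36 degrees clockwise of it.

How it is judged:
By the outcome, as a careful person would: the job done as asked, in the order asked, and still so for the second after the job is handed in, while the arm keeps its last pose, push and grip.
It also fails if it takes over 64 s, if anything falls off the work surface, if the arm or the gripper's body presses on something with over 40 N, if the wrist force passes 120 N, or if a joint passes its speed limit or range.

## Robot

A 6-joint arm with a two-finger parallel gripper is mounted at the origin on the work surface. World frame = base frame: x ahead of the robot, y to its left, z up, the work surface at z = 0. Lengths are in m, angles in rad, forces in N, time in s.
With the tool pointing down it reaches from about 0.4 to 0.825 m from the base axis. Payload 7 kg.
Tool frame: the origin (TCP) lies midway between the tips of the shut fingers; the grasp point (between the pads) lies 19 mm behind it; z points along the fingers, y is the line along which they close (so a half turn about z gives the same grasp; the last joint's range is limited). The gripper opens to 85 mm and grips with 20 to 120 N. Pads are 22 mm wide; open, the fingers measure 114 mm over their backs; the gripper's body (76 mm by 85 mm) begins 54 mm behind the grasp point. The pads swing forward as they close: fully open they stand 13 mm farther back than shut.
Start: joints at [-0.849, 0.359, 0.012, 0, -1.224, -0.288], TCP at [0.284, -0.612, 0.231] pointing down, gripper open.
Joint ranges: [-3.07, 3.07], [-1.43, 2.12], [-1.02, 1.25], [-3.03, 1.67], [-3.05, -0], [-3.03, 3.03]. Speed limits (rad/s): [2.39, 2.39, 3.01, 3.14, 3.14, 3.14].

## Interface

Orientations are given as a rotation vector (axis times angle).
In Python, from bench import sensors, grab_frame, camera_params, job, find_in, silhouettes gives the robot as it stands.
- The arm moves only by the tool step_arm, never from a script. Its argument "plan" is a list of rows, each an object with "grip": the opening, from -1 (shut) to 1 (fully open), so that 0 is half open; "offset": the shift along the tool's x, y, z in units of 0.02 m (1.0 is 0.02 m), a list of three; "rot": the turn, a rotation vector about the tool's x, y, z in units of pi/4 rad (1.0 is pi/4 rad), a list of three. In form: [{"grip": grip, "offset": [tx, ty, tz], "rot": [wx, wy, wz]}, ...]. A call has 1 to 20 rows; each row shifts and turns the commanded pose from where the row before left it, along the tool's axes as they then stand; what a row does not reach is not made up. A row lasts 1/8 s, in which the tool goes at most 62.5 mm and 10.7 degrees, less where a joint would pass 70% of its speed; a pose out of reach is approached as far as the arm can. A call with a number of a shift or a turn outside -1 to 1 is refused whole. A call with a gripper value outside its range is refused whole. The fingers move at their own pace and stop on an object; the grip force is fixed at half the most. Time passes only in rows, so rows that do not move let the fingers close. It gives the time, the measured TCP pose, the force, the opening and the grip force at its end, in the units of the state.
- sensors.state(): the state, without advancing time (a new reading comes with each control period).
- grab_frame(name): name is "scene" or "top" or "wrist"; returns the picture (480x640x3 uint8, red, green, blue); there is no depth.
- camera_params(name): a dict with "vertical_fov" (degrees; the focal length in pixels is half the picture's height over the tangent of half this angle, whatever the lens; pixels are square), "cx", "cy" (the principal point, pixels), "k1" (the pictures are not rectified: a ray, as slopes to the right and down, at radius r is drawn at 1 + k1 r^2 times it, then the intrinsics apply), "position" and "orientation" of the camera in the world. Camera axes: x right, y down, z forward; pixel columns grow to the right and rows downward; lengths in m; the calibration is good to about 2 mm. A picture is of the moment at which its call begins: read the wrist's pose just before it. camera_params takes no time and is no camera call; for the wrist camera it gives the pose at the moment of the call.
- job.hand_in(): hands the job in; it is judged then, once.
Trained networks look in the newest picture that a camera, given by its name, has taken for a name from the list of things; names that differ only in an ending like _2 or _b are one class to them, and where a whole thing is asked for, a point or a joint stands for the part that bears it (a point fixed in the world has none). Each returns a list of dicts, best first, with "confidence" (0 to 1); they miss things now and then, are a little off and sometimes report something else, mostly with a low value. They report only what shows in the picture. A call takes as long as a camera call.
- find_in(camera, name): "bbox" ([centre column, centre row, width, height] in pixels, round what is visible of it).
- silhouettes(camera, name): "pixels" (480x640 bool, what is visible of it) and "bbox" ([centre column, centre row, width, height] in pixels, round what is visible of it).
The state is a dict: "time_s": time; "q": joint angles; "joint_velocities": joint speeds; "joint_torque": joint torques, N m; "ee_pos": TCP position; "orientation": TCP orientation; "wrist_force": force on the tool from outside, world axes, zero at the start; "ft_torque": the same for the moment, N m; "gripper_width": finger opening in m; "grip_force": force on a finger pad.
Only numpy, scipy, OpenCV 4.12 (cv2) and the standard library are available. Lean on these libraries where they do the work, as an engineer would, in place of code of your own. Each camera call takes 0.05 s, during which the arm holds its last target. There are 200 camera calls.

## Working session

There is one attempt and no reset: what is moved stays moved. The work goes in short steps, Python scripts to look and compute and a tool call to move; the robot and the scene stay as the last step left them, time stands still between calls to the robot, and variables do not carry over. Pictures are saved under pics/ and viewed, at most 10 in all, crops included, and the job is handed in when it is done.

Besides the shell and the picture viewer there is one more tool, called after ">>>" as a command line: name --argument value ..., lists and objects as JSON in quotes. step_arm: Moves the arm, as the interface text tells. Shifts and turns lie within -1 to 1; 1 stands for 0.02 m of shift or pi/4 rad of turn. Its arguments: {"type":"object","properties":{"plan":{"type":"array"}},"required":["plan"]}

```bash
mkdir -p pics; ls; python3 - <<'E'
from bench import *
import cv2
s=sensors.state();print(s)
for c in("scene","top","wrist"):
    f=grab_frame(c);cv2.imwrite(f"pics/{c}0.png",f[:,:,::-1]);print(c,camera_params(c))
    if c!="wrist":
        for n in("fixture","keeper","keeper_post","knob","knob_grip","micrometer","ring_gauge"):
            print(n,[(round(d["confidence"],2),[round(float(x)) for x in d["bbox"]]) for d in find_in(c,n)[:2]])
E
```

```text
pics
{'time_s': 0.0, 'q': array([-8.48911244e-01,  3.59406232e-01,  1.11037487e-02, -3.57673043e-04,
       -1.22409888e+00, -2.88078028e-01]), 'joint_velocities': array([ 0.00081821,  0.00134634,  0.00048115,  0.00065423, -0.00019756,
        0.00093453]), 'joint_torque': array([ 1.05107822e-03, -5.83319449e+01,  2.93415213e+01,  6.93634629e+00,
       -6.09666939e-03, -5.94020939e-07]), 'ee_pos': array([ 0.28349866, -0.61207192,  0.23036935]), 'orientation': array([ 6.75801123e-01, -3.06754980e+00, -2.46168668e-03]), 'wrist_force': array([ 0.54154002, -0.02631517,  0.29842281]), 'ft_torque': array([-0.00818472,  0.01515782,  0.04861132]), 'grip_force': 0.0, 'gripper_width': 0.08543633932558964}
scene {'vertical_fov': 42.13542933906384, 'cx': 317.99761777476107, 'cy': 230.54324125426749, 'k1': -0.08536110925204785, 'position': array([1.57309871, 0.50572957, 0.82645942]), 'orientation': array([-1.25660333, -2.03223916,  1.10711282])}
fixture [(0.91, [314, 253, 139, 68])]
keeper []
keeper_post [(0.96, [273, 240, 54, 44])]
knob [(0.83, [364, 242, 26, 32]), (0.73, [271, 242, 54, 39])]
k
[... 224 characters left out ...]
04011389509, 'position': array([0.39712733, 0.03236833, 1.68364803]), 'orientation': array([-2.18966586,  2.15279964, -0.120355  ])}
fixture [(0.61, [337, 257, 125, 104]), (0.23, [298, 244, 14, 16])]
keeper [(0.71, [365, 230, 50, 16])]
keeper_post [(0.84, [367, 230, 55, 12])]
knob [(0.64, [296, 270, 14, 17])]
knob_grip [(0.62, [298, 272, 19, 15])]
micrometer [(0.74, [338, 260, 55, 32]), (0.74, [337, 257, 126, 104])]
ring_gauge [(0.66, [296, 244, 14, 13])]
wrist {'vertical_fov': 68.87962793765331, 'cx': 311.6799792008974, 'cy': 237.77742829747137, 'k1': -0.00652354631250408, 'position': array([ 0.22287989, -0.64083387,  0.37383014]), 'orientation': array([1.60389732, 2.51061748, 0.3374505 ])}
```

View pics/top0.png

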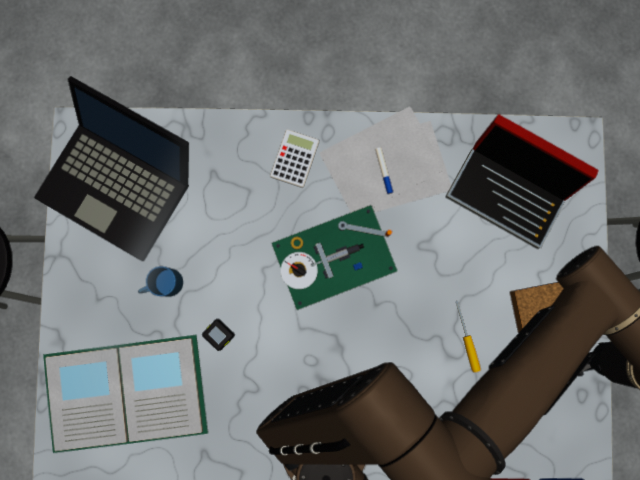

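View pics/scene0.png

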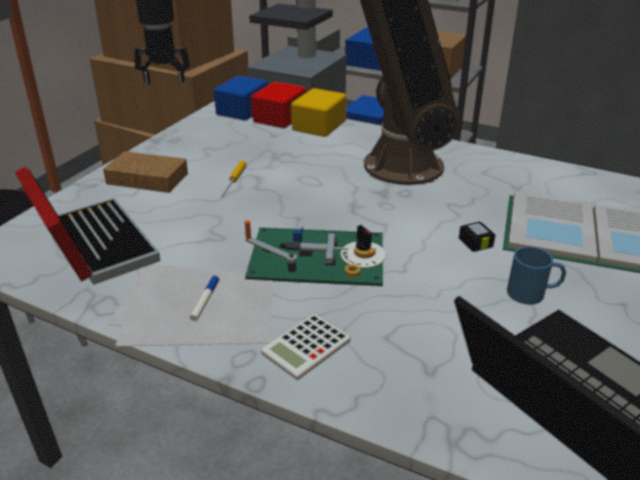

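```bash
cat > h.py <<'E'
import numpy as np, cv2
from scipy.spatial.transform import Rotation as R
def ray(p,uv):
    f=240/np.tan(np.radians(p["vertical_fov"]/2))
    d=np.array([(uv[0]-p["cx"])/f,(uv[1]-p["cy"])/f]);s=d.copy()
    for _ in range(10): s=d/(1+p["k1"]*(s@s))
    return R.from_rotvec(p["orientation"]).apply([s[0],s[1],1])
def world(p,uv,z):
    r=ray(p,uv);return p["position"]+r*(z-p["position"][2])/r[2]
def pix(p,X):
    c=R.from_rotvec(p["orientation"]).inv().apply(np.asarray(X)-p["position"]);s=c[:2]/c[2]
    f=240/np.tan(np.radians(p["vertical_fov"]/2))
    return s*(1+p["k1"]*(s@s))*f+[p["cx"],p["cy"]]
def cam(name):
    from bench import camera_params,grab_frame
    p=camera_params(name);return p,grab_frame(name)
E
python3 - <<'E'
from h import *
from bench import *
p,f=cam("top")
hsv=cv2.cvtColor(f,cv2.COLOR_RGB2HSV)
m=((hsv[...,0]>60)&(hsv[...,0]<95)&(hsv[...,1]>120)).astype(np.uint8)
m[:190]=0;m[320:]=0;m[:,:260]=0;m[:,410:]=0
pts=cv2.findNonZero(m);w=np.array([world(p,q[0],.012)[:2] for q in pts.astype(float)],np.float32)
r=cv2.minAreaRect(w);print(r)
print("post",world(p,(390,233),.08),"hinge",world(p,(342,226),.05),"knob",world(p,(296,270),.08),"dial",world(p,(299,270),.016),"ring",world(p,(296,243),.02))
s=silhouettes("top","keeper_post")
for d in s[:2]:
    v,u=np.nonzero(d["pixels"]);print(d["confidence"],u.min(),u.max(),v[u==u.max()],v[u==u.min()])
E
```

```text
((0.5261040329933167, -0.01898983120918274), (0.19475020468235016, 0.29486602544784546), 22.026317596435547)
post [ 0.58664601 -0.16655833  0.08      ] hinge [ 0.60710303 -0.03905626  0.05      ] knob [0.4833543  0.08293053 0.08      ] dial [0.48693807 0.076666   0.016     ] ring [0.56131137 0.08634924 0.02      ]
0.67 339 391 [232 233] [223 224 225 226 227]
```

```bash
cat >> h.py <<'E'
def go(target,yaw,state):
    """tool-frame total shift (units) at fixed yaw, and total turn about tool z (units) to closing-axis yaw (mod pi)"""
    A=R.from_rotvec(state["orientation"]).as_matrix()
    d=A.T@(np.asarray(target)-state["ee_pos"])/.02
    y=np.degrees(np.arctan2(A[1,1],A[0,1]))
    t=[(-np.radians((yaw+k-y+180)%360-180))/(np.pi/4) for k in(0,180)]
    print("z axis",A[:,2].round(3),"closing yaw",y.round(1),"shift units",d.round(2),"turn units",np.round(t,3),"q6",state["q"][5])
    return d,t
E
python3 - <<'E'
from h import *
from bench import *
s=sensors.state()
go([.585,-.165,.15],-9.4,s)
E
```

```text
z axis [ 0. -0. -1.] closing yaw 114.9 shift units [-23.07  13.97   4.07] turn units [ 2.761 -1.239] q6 -0.2880651197759606
```

>>> step_arm --plan '[{"grip": 1,"offset": [-1,0.6,0],"rot": [0,0,0]},{"grip": 1,"offset": [-1,0.6,0],"rot": [0,0,0]},{"grip": 1,"offset": [-1,0.6,0],"rot": [0,0,0]},{"grip": 1,"offset": [-1,0.6,0],"rot": [0,0,0]},{"grip": 1,"offset": [-1,0.6,0],"rot": [0,0,0]},{"grip": 1,"offset": [-1,0.6,0],"rot": [0,0,0]},{"grip": 1,"offset": [-1,0.6,0],"rot": [0,0,0]},{"grip": 1,"offset": [-1,0.6,0],"rot": [0,0,0]},{"grip": 1,"offset": [-1,0.6,0],"rot": [0,0,0]},{"grip": 1,"offset": [-1,0.6,0],"rot": [0,0,0]},{"grip": 1,"offset": [-1,0.6,0],"rot": [0,0,0]},{"grip": 1,"offset": [-1,0.6,0],"rot": [0,0,0]},{"grip": 1,"offset": [-1,0.6,0],"rot": [0,0,0]},{"grip": 1,"offset": [-1,0.6,0],"rot": [0,0,0]},{"grip": 1,"offset": [-1,0.6,0],"rot": [0,0,0]},{"grip": 1,"offset": [-1,0.6,0],"rot": [0,0,0]},{"grip": 1,"offset": [-1,0.6,0],"rot": [0,0,0]},{"grip": 1,"offset": [-1,0.6,0],"rot": [0,0,0]},{"grip": 1,"offset": [-1,0.6,0],"rot": [0,0,0]},{"grip": 1,"offset": [-1,0.6,0],"rot": [0,0,0]}]'

```text
time_s: 3.45
ee_pos: [0.5464, -0.2249, 0.2315]
orientation: [-0.677, 3.067, -0.0]
wrist_force: [-0.2, 0.0, -0.1]
gripper_width: 0.0852
grip_force: 0.0
```

>>> step_arm --plan '[{"grip": 1,"offset": [-1,0.65,0.5],"rot": [0,0,0]},{"grip": 1,"offset": [-1,0.65,0.5],"rot": [0,0,0]},{"grip": 1,"offset": [-1,0.65,0.5],"rot": [0,0,0]},{"grip": 0.2,"offset": [0,0,0],"rot": [0,0,-0.2065]},{"grip": 0.2,"offset": [0,0,0],"rot": [0,0,-0.2065]},{"grip": 0.2,"offset": [0,0,0],"rot": [0,0,-0.2065]},{"grip": 0.2,"offset": [0,0,0],"rot": [0,0,-0.2065]},{"grip": 0.2,"offset": [0,0,0],"rot": [0,0,-0.2065]},{"grip": 0.2,"offset": [0,0,0],"rot": [0,0,-0.2065]},{"grip": 0.2,"offset": [0,0,0],"rot": [0,0,0]}]'

```text
time_s: 4.7
ee_pos: [0.584, -0.1654, 0.2005]
orientation: [2.03, -2.396, -0.001]
wrist_force: [0.8, 0.3, -0.4]
gripper_width: 0.0514
grip_force: 0.0
```

```bash
python3 - <<'E'
from h import *
from bench import *
s=sensors.state();print(s["ee_pos"],s["gripper_width"],s["time_s"])
p,f=cam("wrist");cv2.imwrite("pics/w1.png",f[:,:,::-1])
for n in("keeper_post","keeper","knob","micrometer"): print(n,[(round(d["confidence"],2),[round(float(x)) for x in d["bbox"]]) for d in find_in("wrist",n)[:2]])
print(pix(p,[.585,-.165,.092]),pix(p,[.6098,-.0391,.05]))
E
```

```text
[ 0.58398734 -0.16542774  0.20053938] 0.051355892587113774 4.7
keeper_post [(0.91, [306, 291, 28, 149])]
keeper [(0.96, [305, 289, 24, 142])]
knob [(0.74, [456, 430, 27, 51])]
micrometer [(0.81, [365, 336, 39, 115])]
[310.01575204 236.41000516] [306.36489915 354.49992412]
```

View pics/w1.png

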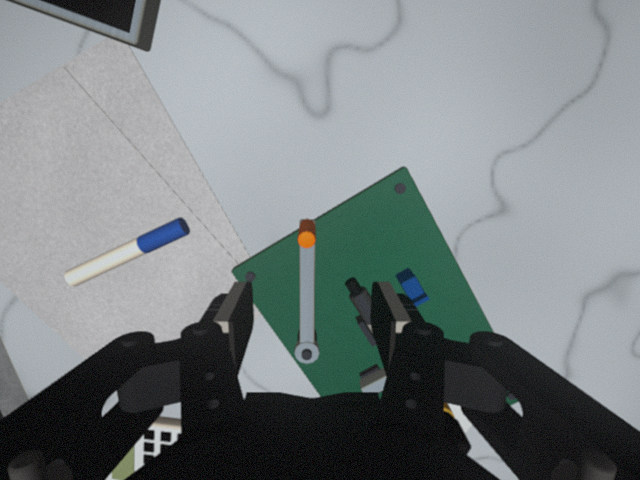

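>>> step_arm --plan '[{"grip": 0.2,"offset": [-0.2,-0.1,1],"rot": [0,0,0]},{"grip": 0.2,"offset": [0,0,1],"rot": [0,0,0]},{"grip": 0.2,"offset": [0,0,1],"rot": [0,0,0]},{"grip": 0.2,"offset": [0,0,1],"rot": [0,0,0]},{"grip": 0.2,"offset": [0,0,1],"rot": [0,0,0]},{"grip": 0.2,"offset": [0,0,1],"rot": [0,0,0]},{"grip": 0.2,"offset": [0,0,0.8],"rot": [0,0,0]},{"grip": 0.2,"offset": [0,0,0.5],"rot": [0,0,0]},{"grip": -0.5,"offset": [0,0,0],"rot": [0,0,0]},{"grip": -0.5,"offset": [0,0,0],"rot": [0,0,0]},{"grip": -0.5,"offset": [0,0,0],"rot": [0,0,0]}]'

```text
time_s: 6.32
ee_pos: [0.5869, -0.1624, 0.056]
orientation: [-2.032, 2.395, -0.001]
wrist_force: [-0.3, 0.3, 0.5]
gripper_width: 0.0211
grip_force: 0.0
```

```bash
python3 - <<'E'
from h import *
from bench import *
s=sensors.state();print(s["ee_pos"],s["gripper_width"],s["time_s"],s["wrist_force"])
p,f=cam("wrist");cv2.imwrite("pics/w2.png",f[:,:,::-1])
go([.5866,-.1619,.054],170.6,s)
E
```

```text
[ 0.58691701 -0.16236176  0.05603246] 0.02105534548089592 6.325 [-0.26914994  0.33890343  0.45654997]
z axis [ 0.001 -0.    -1.   ] closing yaw 170.6 shift units [-0.02  0.02  0.1 ] turn units [ 0. -4.] q6 -0.2145658634174299
```

View pics/w2.png

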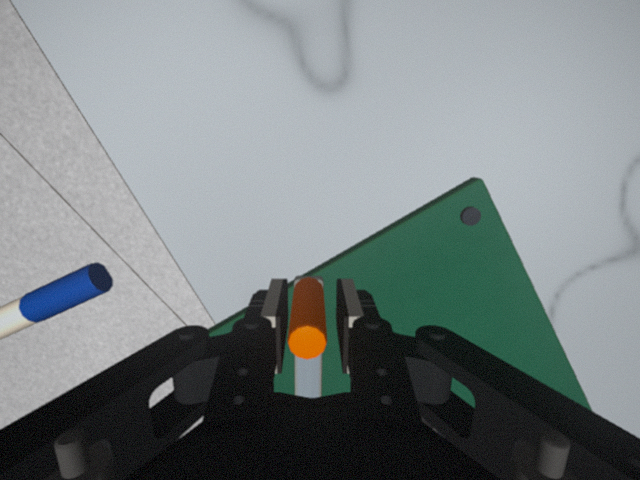

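>>> step_arm --plan '[{"grip": -0.5,"offset": [-0.008,0.312,0],"rot": [0,0,0.0637]},{"grip": -0.5,"offset": [-0.008,0.312,0],"rot": [0,0,0.0637]},{"grip": -0.5,"offset": [-0.008,0.312,0],"rot": [0,0,0.0637]},{"grip": -0.5,"offset": [-0.008,0.312,0],"rot": [0,0,0.0637]},{"grip": -0.5,"offset": [-0.008,0.312,0],"rot": [0,0,0.0637]},{"grip": -0.5,"offset": [-0.008,0.312,0],"rot": [0,0,0.0637]},{"grip": -0.5,"offset": [-0.008,0.312,0],"rot": [0,0,0.0637]},{"grip": -0.5,"offset": [-0.008,0.312,0],"rot": [0,0,0.0637]},{"grip": -0.5,"offset": [-0.008,0.312,0],"rot": [0,0,0.0637]},{"grip": -0.5,"offset": [-0.008,0.312,0],"rot": [0,0,0.0637]},{"grip": -0.5,"offset": [-0.008,0.312,0],"rot": [0,0,0.0637]},{"grip": -0.5,"offset": [-0.008,0.312,0],"rot": [0,0,0.0637]},{"grip": -0.5,"offset": [-0.008,0.312,0],"rot": [0,0,0.0637]},{"grip": -0.5,"offset": [-0.008,0.312,0],"rot": [0,0,0.0637]},{"grip": -0.5,"offset": [-0.008,0.312,0],"rot": [0,0,0.0637]},{"grip": -0.5,"offset": [-0.008,0.312,0],"rot": [0,0,0.0637]},{"grip": -0.5,"offset": [-0.008,0.312,0],"rot": [0,0,0.0637]},{"grip": -0.5,"offset": [-0.008,0.312,0],"rot": [0,0,0.0637]},{"grip": -0.5,"offset": [-0.008,0.312,0],"rot": [0,0,0.0637]},{"grip": -0.5,"offset": [-0.008,0.312,0],"rot": [0,0,0.0637]}]'

```text
time_s: 8.88
ee_pos: [0.4924, -0.0883, 0.0558]
orientation: [-0.631, 3.077, -0.0]
wrist_force: [-0.3, 0.2, 0.2]
gripper_width: 0.0214
grip_force: 0.0
```

>>> step_arm --plan '[{"grip": -0.5,"offset": [0,0.1,0],"rot": [0,0,0]},{"grip": -0.5,"offset": [0,0,0],"rot": [0,0,0]}]'

```text
time_s: 9.12
ee_pos: [0.4917, -0.0866, 0.0556]
orientation: [-0.636, 3.076, -0.0]
wrist_force: [0.1, -0.2, 0.4]
gripper_width: 0.0213
grip_force: 0.0
```

```bash
python3 - <<'E'
from h import *
from bench import *
s=sensors.state();print(s["ee_pos"],s["gripper_width"],s["time_s"],s["wrist_force"])
p,f=cam("wrist");cv2.imwrite("pics/w3.png",f[:,:,::-1])
go([.494,-.086,.056],112,s)
E
```

```text
[ 0.49165961 -0.08659519  0.05560786] 0.02128077470939196 9.125 [ 0.11895191 -0.16909747  0.37380604]
z axis [ 0.001  0.    -1.   ] closing yaw 113.4 shift units [-0.12 -0.02 -0.02] turn units [ 0.03 -3.97] q6 -1.383235133086532
```

View pics/w3.png

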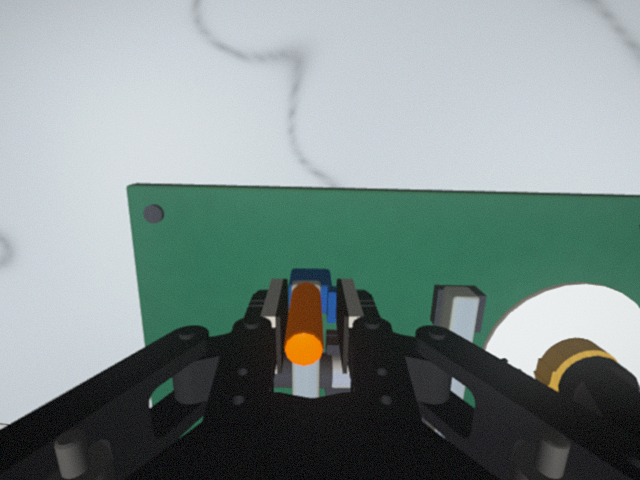

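>>> step_arm --plan '[{"grip": -0.5,"offset": [0,0.1,0],"rot": [0,0,0]},{"grip": -0.5,"offset": [0,0.1,0],"rot": [0,0,0]},{"grip": -0.5,"offset": [0,0,0],"rot": [0,0,0]}]'

```text
time_s: 9.55
ee_pos: [0.4898, -0.0829, 0.0553]
orientation: [0.634, -3.077, -0.0]
wrist_force: [0.1, -0.1, 0.5]
gripper_width: 0.0213
grip_force: 0.0
```

>>> step_arm --plan '[{"grip": -0.5,"offset": [0,0.1,0],"rot": [0,0,0]},{"grip": -0.5,"offset": [0,0,0],"rot": [0,0,0]}]'

```text
time_s: 9.8
ee_pos: [0.4893, -0.0816, 0.0553]
orientation: [-0.634, 3.077, -0.001]
wrist_force: [2.7, -4.9, -1.7]
gripper_width: 0.0218
grip_force: 2.9
```

>>> step_arm --plan '[{"grip": -0.5,"offset": [0,-0.2,0],"rot": [0,0,0]},{"grip": 0,"offset": [0,0,0],"rot": [0,0,0]},{"grip": 0,"offset": [0,0,0],"rot": [0,0,0]},{"grip": 0,"offset": [0,0,-0.5],"rot": [0,0,0]},{"grip": 0,"offset": [0,0,-1],"rot": [0,0,0]},{"grip": 0,"offset": [0,0,-1],"rot": [0,0,0]},{"grip": 0,"offset": [0,0,-1],"rot": [0,0,0]},{"grip": 0.2,"offset": [0,0,-1],"rot": [0,0,0]},{"grip": 0.2,"offset": [0,0,-1],"rot": [0,0,0]},{"grip": 0.2,"offset": [0,0,-1],"rot": [0,0,0]}]'

```text
time_s: 11.05
ee_pos: [0.4905, -0.0848, 0.1868]
orientation: [-0.634, 3.076, -0.0]
wrist_force: [1.1, -0.4, 0.5]
gripper_width: 0.0511
grip_force: 0.0
```

>>> step_arm --plan '[{"grip": 0.2,"offset": [-0.384,0.946,0],"rot": [0,0,0]},{"grip": 0.2,"offset": [-0.384,0.946,0],"rot": [0,0,0]},{"grip": 0.2,"offset": [-0.384,0.946,0],"rot": [0,0,0]},{"grip": 0.2,"offset": [-0.384,0.946,0],"rot": [0,0,0]},{"grip": 0.2,"offset": [-0.384,0.946,0],"rot": [0,0,0]},{"grip": 0.2,"offset": [-0.384,0.946,0],"rot": [0,0,0]},{"grip": 0.2,"offset": [-0.384,0.946,0],"rot": [0,0,0]},{"grip": 0.2,"offset": [-0.384,0.946,0],"rot": [0,0,0]},{"grip": 0.2,"offset": [0,0,0],"rot": [0,0,-0.193]},{"grip": 0.2,"offset": [0,0,0],"rot": [0,0,-0.193]},{"grip": 0.2,"offset": [0,0,0],"rot": [0,0,-0.193]},{"grip": 0.2,"offset": [0,0,0],"rot": [0,0,-0.193]},{"grip": 0.2,"offset": [0,0,0],"rot": [0,0,0]}]'

```text
time_s: 12.68
ee_pos: [0.4873, 0.0786, 0.186]
orientation: [-1.522, 2.747, 0.0]
wrist_force: [-0.1, 0.1, 0.7]
gripper_width: 0.0513
grip_force: 0.0
```

```bash
python3 - <<'E'
from h import *
from bench import *
s=sensors.state();print(s["ee_pos"],s["gripper_width"],s["time_s"],s["wrist_force"])
p,f=cam("wrist");cv2.imwrite("pics/w4.png",f[:,:,::-1])
print("knob top pred",pix(p,[.4868,.0783,.082]),"dial",pix(p,[.4868,.0783,.016]))
c,d=np.cos(np.radians(58)),np.sin(np.radians(58))
print("ends",pix(p,[.4868+.022*c,.0783+.022*d,.082]),pix(p,[.4868-.022*c,.0783-.022*d,.082]))
print([(d["confidence"],d["bbox"]) for d in find_in("wrist","knob_grip")[:2]])
go([.4868,.0783,.052],148,s)
a=[pix(p,X) for X in([.6098,-.0391,.047],[.4937,-.0858,.047])];print("hinge,post base if shut",a)
cv2.imwrite("pics/t4.png",cv2.resize(grab_frame("top")[200:310,260:410,::-1],None,fx=5,fy=5,interpolation=3))
E
```

```text
[0.48725182 0.0785888  0.18597111] 0.05125080039164991 12.675 [-0.07460242  0.11507255  0.70948375]
knob top pred [311.91218395 236.65002581] dial [311.86670429 217.70769992]
ends [311.92082866 265.10912124] [311.90311436 206.86296118]
[(0.68, [312.0, 231.6, 53.7, 64.1]), (0.55, [214.8, 157.8, 408.5, 315.6])]
z axis [ 0.001  0.    -1.   ] closing yaw 148.0 shift units [0.03 0.01 6.7 ] turn units [-1.000e-03  3.999e+00] q6 -1.118079510916468
hinge,post base if shut [array([104.22233168, 183.95094169]), array([183.91025524,  43.83152661])]
```

View pics/w4.png

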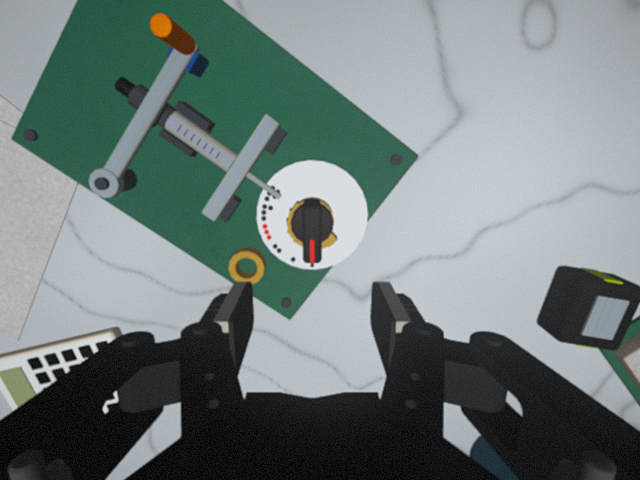

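>>> step_arm --plan '[{"grip": 0.2,"offset": [0,0,1],"rot": [0,0,0]},{"grip": 0.2,"offset": [0,0,1],"rot": [0,0,0]},{"grip": 0.2,"offset": [0,0,1],"rot": [0,0,0]},{"grip": 0.2,"offset": [0,0,1],"rot": [0,0,0]},{"grip": 0.2,"offset": [0,0,1],"rot": [0,0,0]},{"grip": 0.2,"offset": [0,0,1],"rot": [0,0,0]},{"grip": 0.2,"offset": [0,0,0.6],"rot": [0,0,0]},{"grip": 0.2,"offset": [0,0,0],"rot": [0,0,0]},{"grip": -0.5,"offset": [0,0,0],"rot": [0,0,0]},{"grip": -0.5,"offset": [0,0,0],"rot": [0,0,0]},{"grip": -1,"offset": [0,0,0],"rot": [0,0,0]},{"grip": -1,"offset": [0,0,0],"rot": [0,0,0]},{"grip": -1,"offset": [0,0,0],"rot": [0,0,0]},{"grip": -1,"offset": [0,0,0],"rot": [0,0,0]}]'

```text
time_s: 14.58
ee_pos: [0.4876, 0.0788, 0.0541]
orientation: [-1.523, 2.746, 0.0]
wrist_force: [-3.5, 1.8, 5.9]
gripper_width: 0.0134
grip_force: 59.3
```

```bash
python3 - <<'E'
from h import *
from bench import *
s=sensors.state();print(s["ee_pos"],s["gripper_width"],s["grip_force"],s["time_s"],s["wrist_force"],s["ft_torque"])
go([.4868,.0783,.052],76,s)
E
```

```text
[0.48756066 0.07876604 0.05408912] 0.013401630499285997 59.272624254226685 14.575 [-3.45462362  1.8397109   5.94872464] [ 0.38987482  0.94046655 -0.04908884]
z axis [ 0.001  0.001 -1.   ] closing yaw 148.0 shift units [0.04 0.02 0.1 ] turn units [ 1.601 -2.399] q6 -1.1171093073541252
```

>>> step_arm --plan '[{"grip": -1,"offset": [0,0,0],"rot": [0,0,0.089]},{"grip": -1,"offset": [0,0,0],"rot": [0,0,0.089]},{"grip": -1,"offset": [0,0,0],"rot": [0,0,0.089]},{"grip": -1,"offset": [0,0,0],"rot": [0,0,0.089]},{"grip": -1,"offset": [0,0,0],"rot": [0,0,0.089]},{"grip": -1,"offset": [0,0,0],"rot": [0,0,0.088]},{"grip": -1,"offset": [0,0,0],"rot": [0,0,0]},{"grip": -1,"offset": [0,0,0],"rot": [0,0,0]},{"grip": -1,"offset": [0,0,0],"rot": [0,0,0]},{"grip": -1,"offset": [0,0,0],"rot": [0,0,0]}]'

```text
time_s: 15.82
ee_pos: [0.4879, 0.0785, 0.0541]
orientation: [-0.922, 3.002, -0.0]
wrist_force: [-0.7, -1.8, 6.5]
gripper_width: 0.0132
grip_force: 59.3
```

```bash
python3 - <<'E'
from h import *
from bench import *
s=sensors.state();print(s["ee_pos"],s["gripper_width"],s["grip_force"],s["time_s"],s["wrist_force"],s["ft_torque"])
go([.4868,.0783,.052],76,s)
E
```

```text
[0.4878597  0.07851133 0.05407727] 0.013184056640126418 59.336130023002625 15.825 [-0.68656711 -1.75381357  6.45631676] [-0.72636033  0.01852042 -0.03922054]
z axis [ 0.001  0.    -1.   ] closing yaw 124.1 shift units [0.05 0.02 0.1 ] turn units [ 1.07 -2.93] q6 -1.5343352684500702
```

Forces are low and the turn was 23.9°. Two more clicks.

>>> step_arm --plan '[{"grip": -1,"offset": [0,0,0],"rot": [0,0,0.089]},{"grip": -1,"offset": [0,0,0],"rot": [0,0,0.089]},{"grip": -1,"offset": [0,0,0],"rot": [0,0,0.089]},{"grip": -1,"offset": [0,0,0],"rot": [0,0,0.089]},{"grip": -1,"offset": [0,0,0],"rot": [0,0,0.089]},{"grip": -1,"offset": [0,0,0],"rot": [0,0,0.089]},{"grip": -1,"offset": [0,0,0],"rot": [0,0,0]},{"grip": -1,"offset": [0,0,0],"rot": [0,0,0]},{"grip": -1,"offset": [0,0,0],"rot": [0,0,0]}]'

```text
time_s: 16.95
ee_pos: [0.488, 0.0781, 0.0541]
orientation: [-0.277, 3.128, -0.001]
wrist_force: [2.4, -4.7, 5.3]
gripper_width: 0.0128
grip_force: 59.5
```

>>> step_arm --plan '[{"grip": -1,"offset": [0,0,0],"rot": [0,0,0.089]},{"grip": -1,"offset": [0,0,0],"rot": [0,0,0.089]},{"grip": -1,"offset": [0,0,0],"rot": [0,0,0.089]},{"grip": -1,"offset": [0,0,0],"rot": [0,0,0.089]},{"grip": -1,"offset": [0,0,0],"rot": [0,0,0.089]},{"grip": -1,"offset": [0,0,0],"rot": [0,0,0.089]},{"grip": -1,"offset": [0,0,0],"rot": [0,0,0]},{"grip": -1,"offset": [0,0,0],"rot": [0,0,0]},{"grip": -1,"offset": [0,0,0],"rot": [0,0,0]},{"grip": -1,"offset": [0,0,0],"rot": [0,0,0]}]'

```text
time_s: 18.2
ee_pos: [0.488, 0.0777, 0.0541]
orientation: [0.381, 3.117, -0.001]
wrist_force: [2.8, -7.9, 4.8]
gripper_width: 0.013
grip_force: 59.5
```

```bash
python3 - <<'E'
from h import *
from bench import *
s=sensors.state();print(s["ee_pos"],s["gripper_width"],s["grip_force"],s["time_s"],s["wrist_force"],s["ft_torque"])
go([.4868,.0783,.052],76,s)
p,f=cam("wrist");cv2.imwrite("pics/w5.png",f[:,:,::-1])
g=cv2.resize(grab_frame("scene")[190:300,225:405,::-1],None,fx=4.4,fy=4.4,interpolation=2);cv2.imwrite("pics/s5.png",g)
E
```

```text
[0.48796771 0.07770451 0.05408728] 0.013013285565637732 59.5148491859436 18.2 [ 2.77914525 -7.88444244  4.75447523] [-2.66668968 -0.91836249  0.02343398]
z axis [ 0.001 -0.001 -1.   ] closing yaw 76.1 shift units [0.06 0.01 0.1 ] turn units [ 2.000e-03 -3.998e+00] q6 -2.3731312048656528
```

View pics/w5.png

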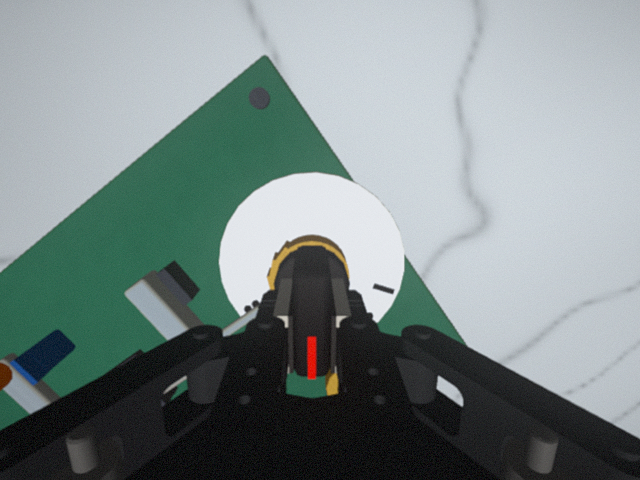

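View pics/s5.png

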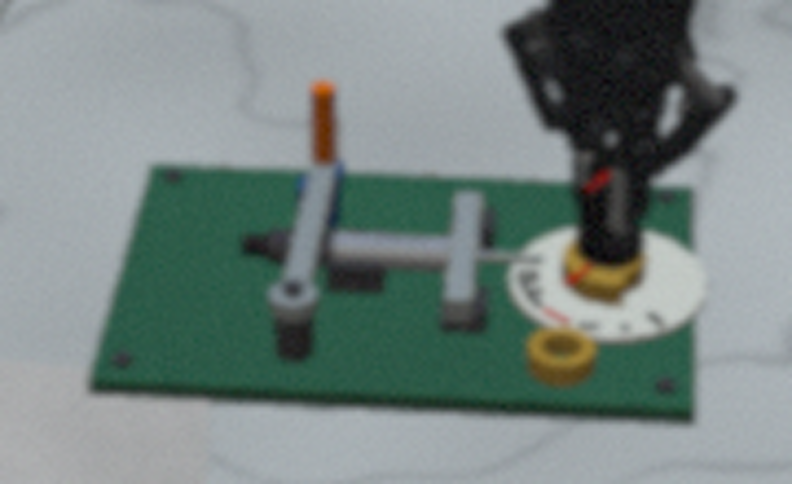

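The knob's index points at the red dots around (557,315). Seen from the wrist, the knob bar is square between the pads, with almost no twist left. The keeper bar lies across the barrel in its catch near (320,180).

```bash
python3 -c "
from bench import job
print(job.hand_in())"
```

```text
the job is handed in; nothing more can be done
None
```

The keeper bar is shut against its stop and back in its home detent, and the knob was turned click by click to the third stop (three red dots) and is still gripped there; the job is handed in at about 18 s, though no verdict was returned.

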